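# Close up the ski wax chest

### The job

Close up the plywood wax chest on the ski bench: push both red drawers fully home and slide the aluminium cover all the way over the open wax well, to its stop. Only push with the fingertips: do not pinch the drawer fronts or the cover's wooden bar, and leave everything else on the bench standing where it is.

Things in the scene. Friction and masses are not known exactly. Their poses are not given: they have to be found in the camera images.
- chest: Plywood chest fixed to the bench, 180 (x) x 300 (y) x 92 mm high, rails on top to 102 mm. Origin: centre of its underside (z = 0). x points from the drawer side to the back, y to the left seen from the robot. Two drawers side by side in its -x side. The right (-y) half of its top is an open well with wax blocks, the left half a flat deck. Its place and yaw (within 0.25 rad) vary.
- left_drawer (a joint): Left (+y) drawer's opening in m: 0 fully home, up to 0.08 open towards the chest's -x. It slides against about 1.5 N of friction, stays where it is left and stops hard at 0.
- right_drawer (a joint): Right (-y) drawer's opening in m: the same as the left.
- cover (a joint): Cover's opening in m: 0 when it covers the well against its stop, up to 0.13 open towards the chest's +y (over the deck). It slides against about 1.5 N of friction, stays where it is left and stops hard at 0.
- left_face: Outer plate of the left drawer's red front (145 mm wide, 66 high, 12 thick, from 8 to 74 mm above the bench; flat, no knob, a dark painted line). Origin: centre of the outer face, 41 mm above the bench; moves with the drawer. Shut, it lies at chest x = -102, y = 75 mm. Push towards chest +x to shut. Its axes are the chest's.
- right_face: The same for the right drawer: shut, at chest x = -102, y = -75 mm. Its axes are the chest's.
- left_inner: Inner plate of the left drawer's front, facing the inside of the drawer (origin: centre of that inside face). Fingers pressing here and on the outer face at once pinch the front. Its axes are the chest's.
- right_inner: The same for the right drawer. Its axes are the chest's.
- bar_left: Left (+y) face of the dark wooden bar across the middle of the aluminium cover (cover 166 (x) x 150 (y) x 6 mm, top 99 mm above the bench; bar 76 (x) x 14 (y) mm, top 123 mm up). Origin: centre of this face, 109 mm up; moves with the cover. Shut, it lies at chest x = 0, y = -65 mm. Push it towards chest -y to shut. Its axes are the chest's.
- bar_right: Right (-y) face plate of the same bar, origin: centre of that face, 14 mm from the left one. Its axes are the chest's.
- brush: Loose brass-bristle brush, light wood back, 120 x 45 x 40 mm, bristles up, lying to the right of the chest. Origin: centre of its underside.
- pole_basket: Loose aluminium ski pole basket, disc 72 mm across with a stub, 26 mm high, beside the chest. Origin: centre of its underside.
- retainer: Loose blue plastic ski brake retainer, a U 80 x 40 x 20 mm, lying in front of the chest, between the drawers' lines. Origin: centre of its underside.
- wax_tin: Loose green tin with a pale lid, 60 mm across, 35 mm high, beside the chest. Origin: centre of its underside.
- cork_block: Loose cork block 70 x 45 x 30 mm, beside the chest. Origin: centre of its underside.
- cleaner: Loose white bottle 56 mm across, 120 mm high, standing in front and to the left of the left drawer. Origin: centre of its underside.

How it is judged:
At the end, for the whole second after the job is handed in: Both drawers and the cover are within 5 mm of fully shut, and each loose thing is within 20 mm of where it started (value of joint each of left_drawer, right_drawer, cover below 0.005 m and distance of each of brush, pole_basket, retainer, wax_tin, cork_block, cleaner from where it was at the start of the episode below 0.02 m); the robot touches nothing.
It fails at once if a drawer front is pinched (pressed on its outside and inside at once) ((contact force between the fingers and left_face above 1 N and contact force between the fingers and left_inner above 1 N) or (contact force between the fingers and right_face above 1 N and contact force between the fingers and right_inner above 1 N)).
It fails at once if the cover's bar is pinched between the fingers (contact force between the fingers and bar_left above 1 N and contact force between the fingers and bar_right above 1 N).
It fails at once if another thing on the bench is lifted or moved 20 mm or more (distance of any of brush, pole_basket, retainer, wax_tin, cork_block, cleaner from where it was at the start of the episode above 0.02 m).
It also fails if it takes over 54 s, if anything falls off the work surface, if the arm or the gripper's body presses on something with over 40 N, if the wrist force passes 120 N, or if a joint passes its speed limit or range.

### The arm

A 7-joint arm with a two-finger parallel gripper is mounted at the origin on the work surface. World frame = base frame: x ahead of the robot, y to its left, z up, the work surface at z = 0. Lengths are in m, angles in rad, forces in N, time in s.
With the tool pointing down it reaches from about 0.4 to 0.85 m from the base axis. Payload 6.9 kg.
Tool frame: the origin (TCP) lies on the centre line of the jaws, within the pads' length; the fingertips stand 19 mm ahead of it and the grasp point (between the pads) is the TCP (env.tip_extent is the distance from the TCP to the fingertips, in m); z points along the fingers, y is the line along which they close (so a half turn about z gives the same grasp; the last joint's range is limited). The gripper opens to 85 mm and grips with 20 to 120 N. Pads are 22 mm wide; open, the fingers measure 114 mm over their backs; the gripper's body (76 mm by 85 mm) begins 54 mm behind the grasp point. The pads swing forward as they close: fully open they stand 13 mm farther back than shut.
Start: joints at [1.431, 0.507, -0.238, 1.5, 0.126, 1.149, -0.155], TCP at [0.151, -0.606, 0.25] pointing down, gripper open.
Joint ranges: [-3.08, 3.08], [-0.24, 2.05], [-1.43, 1.35], [0, 2.5], [-1.52, 4.66], [0.17, 1.96], [-2.89, 2.89]. Speed limits (rad/s): [2.39, 2.39, 3.14, 3.14, 3.14, 3.14, 3.14].

### API

Orientations are given as a unit quaternion [x, y, z, w].
In Python, from cell import env, eyes, find_in, trace, tip_of gives the robot as it stands.
- The arm moves only by the tool move_arm, never from a script. Its argument "motion" is a list of rows, each an object with "angular": the turn, a rotation vector about the tool's x, y, z in degrees, a list of three; "offset": the shift along the tool's x, y, z in m, a list of three; "claw": the finger opening in m, from 0 to 0.0854. In form: [{"angular": [wx, wy, wz], "offset": [tx, ty, tz], "claw": claw}, ...]. A call has 1 to 10 rows; each row is the pose to reach, as a shift and turn from the pose commanded when the call began, along the tool's axes at that moment; what a row does not reach only later rows make up. A row lasts 1/8 s, in which the tool goes at most 62.5 mm and 10.7 degrees, less where a joint would pass 70% of its speed; a pose out of reach is approached as far as the arm can. A call with a gripper value outside its range is refused whole. The fingers move at their own pace and stop on an object; "grip_force" is the grip in N (left out, the last holds). Time passes only in rows, so rows that repeat a pose let the fingers close. It gives the time, the measured TCP pose, the force, the opening and the grip force at its end, in the units of the state.
- env.observe(): the state, without advancing time (a new reading comes with each control period).
- eyes.capture(name): name is "scene" or "top"; returns (picture, depth): 420x560x3 uint8, red, green, blue; 420x560 float32, m along the optical axis (not along the pixel's ray), 0 where there is no reading.
- eyes.get_calibration(name): a dict with "fx", "fy", "cx", "cy" (pixels), "extrinsics" (4x4, takes a point from camera to world coordinates). Camera axes: x right, y down, z forward; pixel columns grow to the right and rows downward; lengths in m; the calibration is good to about 2 mm. A picture is of the moment at which its call begins. get_calibration takes no time and is no camera call.
- env.job_done(): hands the job in; it is judged then, once.
Trained networks look in the newest picture that a camera, given by its name, has taken for a name from the list of things; names that differ only in an ending like _2 or _b are one class to them, and where a whole thing is asked for, a point or a joint stands for the part that bears it (a point fixed in the world has none). Each returns a list of dicts, best first, with "confidence" (0 to 1); they miss things now and then, are a little off and sometimes report something else, mostly with a low value. They report only what shows in the picture. A call takes as long as a camera call.
- find_in(camera, query): "location" ([x, y, z] in m, in world coordinates, good to about 4 mm: the middle of the surface that is visible of it).
- trace(camera, query): "pixels" (420x560 bool, what is visible of it).
- tip_of(camera, query): "location" ([x, y, z] in m, in world coordinates, good to about 4 mm: a listed point, or the origin of a listed thing).
The state is a dict: "clock": time; "joints": joint angles; "dq": joint speeds; "effort": joint torques, N m; "eef_pos": TCP position; "tcp_rot": TCP orientation; "force": force on the tool from outside, world axes, zero at the start; "ft_torque": the same for the moment, N m; "grip_width": finger opening in m; "gripper_force": force on a finger pad.
Only numpy, scipy, OpenCV 4.12 (cv2) and the standard library are available. Lean on these libraries where they do the work, as an engineer would, in place of code of your own. Each camera call takes 0.05 s, during which the arm holds its last target. There are 200 camera calls.

## Working session

There is one attempt and no reset: what is moved stays moved. The work goes in short steps, Python scripts to look and compute and a tool call to move; the robot and the scene stay as the last step left them, time stands still between calls to the robot, and variables do not carry over. Pictures are saved under pics/ and viewed, at most 10 in all, crops included, and the job is handed in when it is done.

Besides the shell and the picture viewer there is one more tool, called after "Emit:" as a command line: name --argument value ..., lists and objects as JSON in quotes. move_arm: Moves the arm, as the interface text tells. Its arguments: {"type":"object","properties":{"motion":{"type":"array","items":{"type":"object","properties":{"angular":{"type":"array","items":{"type":"number"}},"offset":{"type":"array","items":{"type":"number"}},"claw":{"type":"number"}}}},"grip_force":{"type":"number"}},"required":["motion"]}

```bash
mkdir -p pics; cat > h.py <<'E'
import numpy as np,cv2
from cell import env,eyes,find_in,trace,tip_of
E
python3 - <<'E'
from h import *
s=env.observe();print(s['clock'],s['eef_pos'],s['tcp_rot'],env.tip_extent)
for c in ['top','scene']:
    im,d=eyes.capture(c);cv2.imwrite(f'pics/{c}0.png',im[:,:,::-1])
    for q in ['chest','left_face','right_face','bar_left','bar_right','brush','pole_basket','retainer','wax_tin','cork_block','cleaner']:
        r=tip_of(c,q);print(c,q,[(np.round(x['location'],3).tolist(),round(x['confidence'],2)) for x in r[:2]])
E
```

```text
0.0 [ 0.15128742 -0.60593935  0.24944282] [ 9.92517310e-01  1.22100909e-01 -1.28198587e-04 -8.61118372e-04] 0.019
top chest [([0.638, 0.08, 0.002], 0.57), ([0.496, 0.021, 0.048], 0.19)]
top left_face [([0.487, 0.176, 0.04], 0.81)]
top right_face [([0.486, 0.022, 0.04], 0.64)]
top bar_left [([0.645, 0.112, 0.113], 0.56)]
top bar_right [([0.636, 0.1, 0.111], 0.45)]
top brush [([0.573, -0.137, 0.002], 0.86), ([0.538, 0.354, 0.004], 0.39)]
top pole_basket [([0.539, 0.352, 0.001], 0.64)]
top retainer [([0.417, 0.118, -0.001], 0.75)]
top wax_tin [([0.665, 0.306, -0.001], 0.89)]
top cork_block [([0.444, -0.165, -0.001], 0.79)]
top cleaner [([0.439, 0.33, 0.002], 0.58)]
scene chest [([0.64, 0.083, -0.002], 0.88)]
scene left_face []
scene right_face [([0.641, 0.11, 0.109], 0.54)]
scene bar_left [([0.538, 0.352, -0.0], 0.68), ([0.642, 0.113, 0.114], 0.67)]
scene bar_right []
scene brush [([0.577, -0.132, -0.0], 0.59), ([0.437, 0.331, -0.001], 0.42)]
scene pole_basket [([0.54, 0.351, 0.002], 0.7), ([0.414, 0.117, -0.001], 0.66)]
scene retainer [([0.438, -0.165, 0.002], 0.68), ([0.413, 0.118, -0.0], 0.64)]
scene wax_tin [([0.664, 0.309, -0.004], 0.73)]
scene cork_block [([0.436, -0.167, 0.001], 0.69)]
scene cleaner [([0.437, 0.332, -0.001], 0.8)]
```

View pics/top0.png

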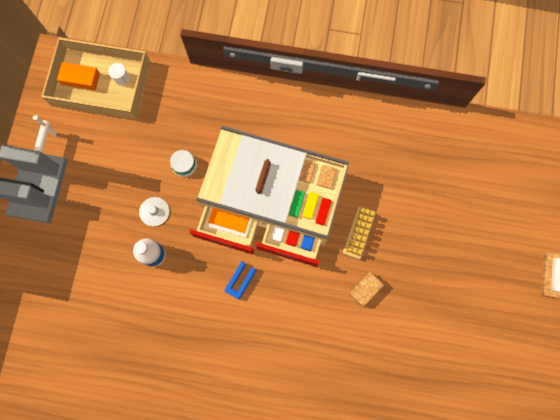

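View pics/scene0.png

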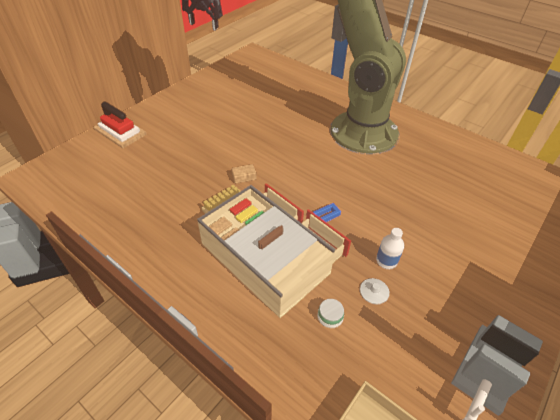

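```bash
python3 - <<'E'
from h import *
for c in ['top']:
    im,d=eyes.capture(c);k=eyes.get_calibration(c)
    v,u=np.mgrid[:420,:560]
    P=np.stack([(u-k['cx'])/k['fx']*d,(v-k['cy'])/k['fy']*d,d,np.ones_like(d)],-1)@k['extrinsics'].T
    P=P[...,:3];z=P[...,2]
    np.save('P.npy',P)
    for n,q in [('left',(0.176)),('right',0.022)]:
        r=im[...,0].astype(int)-im[...,1]
        m=(r>60)&(z>.06)&(z<.085)&(P[...,0]<.6)
        p=P[m]
    print('red top pts',m.sum(),p.min(0),p.max(0))
    m2=m.astype(np.uint8);nn,l,st,ce=cv2.connectedComponentsWithStats(m2)
    for i in range(1,nn):
        if st[i,4]>20:
            p=P[l==i][:,:2].astype(np.float32);print(st[i],cv2.minAreaRect(p),cv2.boxPoints(cv2.minAreaRect(p)).round(3).tolist(),np.median(P[l==i][:,2]))
    m=(z>.108)&(z<.135)&(P[...,0]>.45);m2=m.astype(np.uint8);nn,l,st,ce=cv2.connectedComponentsWithStats(m2)
    for i in range(1,nn):
        if st[i,4]>20:
            p=P[l==i][:,:2].astype(np.float32);print('bar',st[i],cv2.boxPoints(cv2.minAreaRect(p)).round(3).tolist(),np.median(P[l==i][:,2]))
E
```

```text
red top pts 843 [ 0.41127427 -0.05239911  0.06031481] [0.59985054 0.34160119 0.08499794]
[213 207  37  12  37] ((0.5531234741210938, 0.16233986616134644), (0.08384876698255539, 0.0016792253591120243), 83.05057525634766) [[0.546999990940094, 0.12099999934434891], [0.5490000247955322, 0.12099999934434891], [0.5590000152587891, 0.20399999618530273], [0.5569999814033508, 0.20399999618530273]] 0.07130575830261776
[315 207  15  19 165] ((0.5800608396530151, -0.03830013424158096), (0.02458043396472931, 0.041318848729133606), 83.2114028930664) [[0.5580000281333923, -0.04800000041723251], [0.5989999771118164, -0.05299999937415123], [0.6019999980926514, -0.028999999165534973], [0.5609999895095825, -0.024000000208616257]] 0.08223819507386354
[189 229  64  23 308] ((0.48902225494384766, 0.174708753824234), (0.14527852833271027, 0.01070798747241497), 83.19143676757812) [[0.4749999940395355, 0.10300000011920929], [0.4860000014305115, 0.10199999809265137], [0.503000020980835, 0.2460000067949295], [0.492000013589859, 0.24699999392032623]] 0.07127360126552329
[255 242  64  23 320] ((0.485616773366928
[... 458 characters left out ...]
794960022, 0.35100001096725464]] 0.1255678683913325
bar [  0 146  43  20 574] [[0.578000009059906, 0.6830000281333923], [0.578000009059906, 0.5929999947547913], [0.6079999804496765, 0.5929999947547913], [0.6079999804496765, 0.6830000281333923]] 0.11893847793488854
bar [255 159  16  34 228] [[0.5979999899864197, 0.10199999809265137], [0.6740000247955322, 0.09300000220537186], [0.6759999990463257, 0.10700000077486038], [0.6000000238418579, 0.11599999666213989]] 0.11983375697631304
bar [  0 178  35  22 558] [[0.49799999594688416, 0.5929999947547913], [0.5350000262260437, 0.5929999947547913], [0.5350000262260437, 0.6650000214576721], [0.49799999594688416, 0.6660000085830688]] 0.11886681481832628
```

Both pictures agree with the numbers: in the top view the bar is at about (263,176), the drawer fronts at (221,240) and (287,254), and the retainer at (240,280). That puts the chest at (0.639, 0.081) with yaw −0.118. The left drawer is open 64 mm, the right 49 mm and the cover 95 mm. I'll do the cover first.

Emit:
move_arm --motion '[{"angular":[0,0,2],"offset":[0.04,-0.037,0],"claw":0},{"angular":[0,0,4],"offset":[0.08,-0.074,0],"claw":0},{"angular":[0,0,6],"offset":[0.12,-0.11,0],"claw":0},{"angular":[0,0,8],"offset":[0.16,-0.147,0],"claw":0},{"angular":[0,0,10],"offset":[0.2,-0.184,0],"claw":0},{"angular":[0,0,12],"offset":[0.24,-0.221,0],"claw":0},{"angular":[0,0,14],"offset":[0.28,-0.258,0],"claw":0},{"angular":[0,0,16],"offset":[0.32,-0.294,0],"claw":0},{"angular":[0,0,18],"offset":[0.36,-0.331,0],"claw":0},{"angular":[0,0,20.8],"offset":[0.4,-0.368,0],"claw":0}]'

```text
clock: 2.5
eef_pos: [0.4512, -0.151, 0.2506]
tcp_rot: [0.998, -0.06, 0.0, 0.0]
force: [0.8, -1.1, 0.5]
grip_width: 0.0001
gripper_force: 0.0
```

```bash
cat >> h.py <<'E'
from scipy.spatial.transform import Rotation as R
O=np.array([.639,.081,0]);C=R.from_euler('z',-.118)
def where():
    s=env.observe();T=R.from_quat(s['tcp_rot']);p=np.array(s['eef_pos'])
    print('t',s['clock'],'chest xyz',C.inv().apply(p-O).round(4),'F',C.inv().apply(s['force']).round(2),'grip',s['grip_width'],'rotvec err',np.degrees((T.inv()*C*R.from_quat([1,0,0,0])).as_rotvec()).round(2))
    return p,T
def go(x,y,z):
    p,T=where();t=O+C.apply([x,y,0])+[0,0,z];print('offset',T.inv().apply(t-p).round(4))
E
python3 -c "
from h import *
go(0,.075,.25)"
```

```text
t 2.5 chest xyz [-0.1591 -0.2525  0.2506] F [ 0.88 -1.02  0.5 ] grip 0.0001389272265996424 rotvec err [ 0.02 -0.05 -0.11]
offset [ 0.1585 -0.3278  0.0006]
```

Emit:
move_arm --motion '[{"angular":[0,0,0],"offset":[0.025,-0.05,0],"claw":0},{"angular":[0,0,0],"offset":[0.05,-0.1,0],"claw":0},{"angular":[0,0,0],"offset":[0.075,-0.15,0],"claw":0},{"angular":[0,0,0],"offset":[0.1,-0.2,0],"claw":0},{"angular":[0,0,0],"offset":[0.125,-0.25,0],"claw":0},{"angular":[0,0,0],"offset":[0.145,-0.3,0],"claw":0},{"angular":[0,0,0],"offset":[0.159,-0.333,0],"claw":0},{"angular":[0,0,0],"offset":[0.159,-0.333,0.04],"claw":0},{"angular":[0,0,0],"offset":[0.159,-0.333,0.08],"claw":0},{"angular":[0,0,0],"offset":[0.159,-0.333,0.11],"claw":0}]'

```text
clock: 3.75
eef_pos: [0.6471, 0.1594, 0.1384]
tcp_rot: [0.998, -0.059, -0.001, 0.0]
force: [-0.3, 0.7, 1.2]
grip_width: -0.0001
gripper_force: 0.0
```

```bash
python3 -c "
from h import *
go(0,.05,.125)"
```

```text
t 3.75 chest xyz [-0.0012  0.0788  0.1384] F [-0.38  0.61  1.17] grip -0.00013442813487817492 rotvec err [ 0.04  0.07 -0.01]
offset [0.0012 0.0288 0.0134]
```

Emit:
move_arm --motion '[{"angular":[0,0,0],"offset":[0,0,0.014],"claw":0},{"angular":[0,0,0],"offset":[0,0.013,0.014],"claw":0},{"angular":[0,0,0],"offset":[0,0.026,0.014],"claw":0},{"angular":[0,0,0],"offset":[0,0.039,0.014],"claw":0},{"angular":[0,0,0],"offset":[0,0.052,0.014],"claw":0},{"angular":[0,0,0],"offset":[0,0.065,0.014],"claw":0},{"angular":[0,0,0],"offset":[0,0.078,0.014],"claw":0},{"angular":[0,0,0],"offset":[0,0.091,0.014],"claw":0},{"angular":[0,0,0],"offset":[0,0.104,0.014],"claw":0},{"angular":[0,0,0],"offset":[0,0.115,0.014],"claw":0}]'

```text
clock: 5.0
eef_pos: [0.6336, 0.0443, 0.126]
tcp_rot: [0.998, -0.059, -0.0, 0.0]
force: [-0.1, 3.0, 1.8]
grip_width: 0.0004
gripper_force: 0.9
```

```bash
python3 -c "
from h import *
where()"
```

```text
t 5.0 chest xyz [-0.0011 -0.0371  0.126 ] F [-0.48  2.98  1.79] grip 0.00039414457800699266 rotvec err [ 0.02  0.04 -0.03]
```

Emit:
move_arm --motion '[{"angular":[0,0,0],"offset":[0,0.004,0],"claw":0},{"angular":[0,0,0],"offset":[0,0.008,0],"claw":0},{"angular":[0,0,0],"offset":[0,0.012,0],"claw":0},{"angular":[0,0,0],"offset":[0,0.014,0],"claw":0},{"angular":[0,0,0],"offset":[0,0.014,0],"claw":0}]'

```text
clock: 5.62
eef_pos: [0.6321, 0.0311, 0.1261]
tcp_rot: [0.998, -0.059, -0.0, 0.0]
force: [0.4, 0.3, 0.3]
grip_width: 0.0001
gripper_force: 0.1
```

```bash
python3 -c "
from h import *
where()"
```

```text
t 5.625 chest xyz [-0.001  -0.0503  0.1261] F [0.41 0.32 0.26] grip 0.0001467989285237581 rotvec err [ 0.02  0.03 -0.02]
```

Emit:
move_arm --motion '[{"angular":[0,0,0],"offset":[0,0.002,0],"claw":0},{"angular":[0,0,0],"offset":[0,0.004,0],"claw":0},{"angular":[0,0,0],"offset":[0,0.006,0],"claw":0}]'

```text
clock: 6.0
eef_pos: [0.6318, 0.0292, 0.1264]
tcp_rot: [0.998, -0.058, 0.0, -0.002]
force: [0.8, 11.4, -3.7]
grip_width: -0.0001
gripper_force: 5.7
```

```bash
python3 -c "
from h import *
where()"
```

```text
t 6.0 chest xyz [-0.001  -0.0523  0.1264] F [-0.54 11.46 -3.65] grip -0.0001013267373345757 rotvec err [-0.28 -0.02  0.13]
```

Emit:
move_arm --motion '[{"angular":[0,0,0],"offset":[0,-0.015,0],"claw":0},{"angular":[0,0,0],"offset":[0,-0.015,-0.03],"claw":0},{"angular":[0,0,0],"offset":[-0.03,-0.035,-0.05],"claw":0},{"angular":[0,0,0],"offset":[-0.07,-0.06,-0.05],"claw":0},{"angular":[0,0,0],"offset":[-0.11,-0.085,-0.05],"claw":0},{"angular":[0,0,0],"offset":[-0.15,-0.11,-0.05],"claw":0},{"angular":[0,0,0],"offset":[-0.19,-0.131,-0.05],"claw":0},{"angular":[0,0,0],"offset":[-0.217,-0.131,-0.04],"claw":0},{"angular":[0,0,0],"offset":[-0.217,-0.131,0],"claw":0},{"angular":[0,0,0],"offset":[-0.217,-0.131,0.03],"claw":0}]'

```text
clock: 7.25
eef_pos: [0.4315, 0.1811, 0.0958]
tcp_rot: [0.998, -0.059, 0.001, 0.0]
force: [-0.2, 0.6, 0.2]
grip_width: -0.0001
gripper_force: 0.0
```

```bash
python3 -c "
from h import *
go(-.185,.075,.064)
im,d=eyes.capture('scene');cv2.imwrite('pics/s1.png',im[:,:,::-1])
"
```

```text
t 7.25 chest xyz [-0.2178  0.075   0.0958] F [-0.25  0.58  0.22] grip -0.0001361554558394227 rotvec err [ 0.02 -0.07  0.02]
offset [0.0328 0.     0.0318]
```

View pics/s1.png

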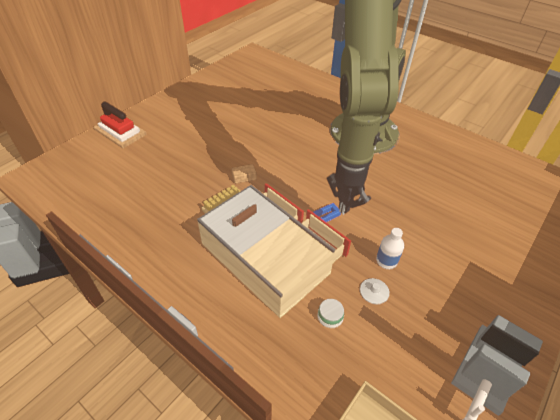

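Emit:
move_arm --motion '[{"angular":[0,0,0],"offset":[0,0,0.032],"claw":0},{"angular":[0,0,0],"offset":[0.012,0,0.032],"claw":0},{"angular":[0,0,0],"offset":[0.024,0,0.032],"claw":0},{"angular":[0,0,0],"offset":[0.036,0,0.032],"claw":0},{"angular":[0,0,0],"offset":[0.048,0,0.032],"claw":0},{"angular":[0,0,0],"offset":[0.06,0,0.032],"claw":0},{"angular":[0,0,0],"offset":[0.072,0,0.032],"claw":0},{"angular":[0,0,0],"offset":[0.084,0,0.032],"claw":0},{"angular":[0,0,0],"offset":[0.092,0,0.032],"claw":0},{"angular":[0,0,0],"offset":[0.096,0,0.032],"claw":0}]'

```text
clock: 8.55
eef_pos: [0.5273, 0.1697, 0.0641]
tcp_rot: [0.998, -0.059, -0.0, 0.0]
force: [-2.3, -0.2, 1.5]
grip_width: -0.0002
gripper_force: 0.8
```

```bash
python3 -c "
from h import *
where()"
```

```text
t 8.55 chest xyz [-0.1214  0.0749  0.0641] F [-2.24 -0.5   1.46] grip -0.00015537493833865052 rotvec err [ 0.    0.01 -0.03]
```

The picture shows the cover over the well, with its bar at (243,215), and the gripper in front of the left drawer. The left drawer is moving with about 2 N of resistance, so I'll push it on to its stop.

Emit:
move_arm --motion '[{"angular":[0,0,0],"offset":[0.003,0,0],"claw":0},{"angular":[0,0,0],"offset":[0.006,0,0],"claw":0},{"angular":[0,0,0],"offset":[0.009,0,0],"claw":0},{"angular":[0,0,0],"offset":[0.012,0,0],"claw":0}]'

```text
clock: 9.05
eef_pos: [0.5332, 0.1689, 0.0641]
tcp_rot: [0.998, -0.058, -0.005, 0.001]
force: [-23.1, 1.6, 17.7]
grip_width: -0.0001
gripper_force: 11.9
```

```bash
python3 -c "
from h import *
where()"
```

```text
t 9.05 chest xyz [-0.1154  0.0748  0.0641] F [-23.09  -1.14  17.75] grip -6.375480812557943e-05 rotvec err [0.18 0.53 0.11]
```

Emit:
move_arm --motion '[{"angular":[0,0,0],"offset":[-0.03,0,0],"claw":0},{"angular":[0,0,0],"offset":[-0.07,0,-0.01],"claw":0},{"angular":[0,0,0],"offset":[-0.085,0,-0.03],"claw":0},{"angular":[0,0,0],"offset":[-0.085,0.04,-0.03],"claw":0},{"angular":[0,0,0],"offset":[-0.085,0.08,-0.03],"claw":0},{"angular":[0,0,0],"offset":[-0.085,0.12,-0.03],"claw":0},{"angular":[0,0,0],"offset":[-0.085,0.15,-0.03],"claw":0},{"angular":[0,0,0],"offset":[-0.085,0.15,0],"claw":0},{"angular":[0,0,0],"offset":[-0.085,0.15,0],"claw":0}]'

```text
clock: 10.18
eef_pos: [0.4362, 0.0292, 0.0635]
tcp_rot: [0.998, -0.059, -0.001, 0.0]
force: [0.6, -0.8, 0.7]
grip_width: -0.0001
gripper_force: 0.0
```

```bash
python3 -c "
from h import *
go(-.12,-.075,.064)"
```

```text
t 10.175 chest xyz [-0.1953 -0.0754  0.0635] F [ 0.64 -0.69  0.69] grip -5.80254781729054e-05 rotvec err [ 0.02  0.11 -0.04]
offset [ 0.0753 -0.0004 -0.0007]
```

Emit:
move_arm --motion '[{"angular":[0,0,0],"offset":[0.012,0,0],"claw":0},{"angular":[0,0,0],"offset":[0.024,0,0],"claw":0},{"angular":[0,0,0],"offset":[0.036,0,0],"claw":0},{"angular":[0,0,0],"offset":[0.048,0,0],"claw":0},{"angular":[0,0,0],"offset":[0.06,0,0],"claw":0},{"angular":[0,0,0],"offset":[0.07,0,0],"claw":0},{"angular":[0,0,0],"offset":[0.076,0,0],"claw":0},{"angular":[0,0,0],"offset":[0.08,0,0],"claw":0},{"angular":[0,0,0],"offset":[0.083,0,0],"claw":0},{"angular":[0,0,0],"offset":[0.085,0,0],"claw":0}]'

```text
clock: 11.42
eef_pos: [0.5154, 0.02, 0.0638]
tcp_rot: [0.998, -0.058, -0.005, 0.001]
force: [-19.7, 2.9, 17.3]
grip_width: 0.0001
gripper_force: 10.5
```

```bash
python3 -c "
from h import *
where()"
```

```text
t 11.425 chest xyz [-0.1155 -0.0752  0.0638] F [-19.95   0.59  17.29] grip 0.00012359156511899705 rotvec err [0.14 0.6  0.06]
```

The right drawer stopped at the same x as the left, so it's home too. Next I'll back off and check.

Emit:
move_arm --motion '[{"angular":[0,0,0],"offset":[-0.03,0,0],"claw":0},{"angular":[0,0,0],"offset":[-0.06,0,-0.02],"claw":0},{"angular":[0,0,0],"offset":[-0.07,0,-0.06],"claw":0},{"angular":[0,0,0],"offset":[-0.07,0.03,-0.11],"claw":0},{"angular":[0,0,0],"offset":[-0.07,0.08,-0.15],"claw":0},{"angular":[0,0,0],"offset":[-0.07,0.13,-0.17],"claw":0},{"angular":[0,0,0],"offset":[-0.07,0.18,-0.17],"claw":0},{"angular":[0,0,0],"offset":[-0.07,0.23,-0.17],"claw":0},{"angular":[0,0,0],"offset":[-0.07,0.28,-0.17],"claw":0},{"angular":[0,0,0],"offset":[-0.07,0.28,-0.17],"claw":0}]'

```text
clock: 12.68
eef_pos: [0.4173, -0.2547, 0.234]
tcp_rot: [0.998, -0.063, -0.0, 0.001]
force: [0.2, 0.2, 0.1]
grip_width: 0.0004
gripper_force: 0.0
```

```bash
python3 - <<'E'
from h import *
where()
for c in ['top','scene']:
    im,d=eyes.capture(c);cv2.imwrite(f'pics/{c}2.png',im[:,:,::-1])
    for q in ['left_face','right_face','bar_left']:
        print(c,q,[(C.inv().apply(np.array(x['location'])-O).round(3).tolist(),round(x['confidence'],2)) for x in tip_of(c,q)[:2]])
    for q in ['brush','pole_basket','retainer','wax_tin','cork_block','cleaner']:
        print(c,q,[(np.round(x['location'],3).tolist(),round(x['confidence'],2)) for x in tip_of(c,q)[:2]])
E
```

```text
t 12.675 chest xyz [-0.1806 -0.3595  0.234 ] F [0.16 0.26 0.07] grip 0.00043771143494927915 rotvec err [ 0.09  0.01 -0.42]
top left_face [([-0.104, 0.077, 0.039], 0.91)]
top right_face [([-0.1, -0.071, 0.041], 0.87), ([-0.002, 0.001, 0.002], 0.68)]
top bar_left [([-0.226, 0.226, 0.004], 0.74), ([0.002, -0.064, 0.109], 0.37)]
top brush [([0.573, -0.137, 0.004], 0.77)]
top pole_basket [([0.535, 0.355, 0.006], 0.72), ([0.57, -0.136, 0.002], 0.31)]
top retainer [([0.416, 0.117, -0.0], 0.74)]
top wax_tin [([0.671, 0.31, -0.0], 0.71)]
top cork_block [([0.444, -0.166, 0.001], 0.59)]
top cleaner [([0.439, 0.332, 0.003], 0.73)]
scene left_face [([-0.001, 0.227, -0.002], 0.55)]
scene right_face []
scene bar_left [([-0.001, -0.064, 0.112], 0.67), ([-0.168, -0.265, -0.003], 0.6)]
scene brush [([0.576, -0.134, -0.0], 0.76), ([0.539, 0.351, 0.0], 0.56)]
scene pole_basket [([0.538, 0.354, -0.0], 0.92)]
scene retainer [([0.414, 0.118, -0.0], 0.94)]
scene wax_tin [([0.666, 0.306, -0.004], 0.9)]
scene cork_block [([0.442, -0.166, -0.001], 0.55)]
scene cleaner [([0.434, 0.329, -0.003], 0.86)]
```

View pics/top2.png

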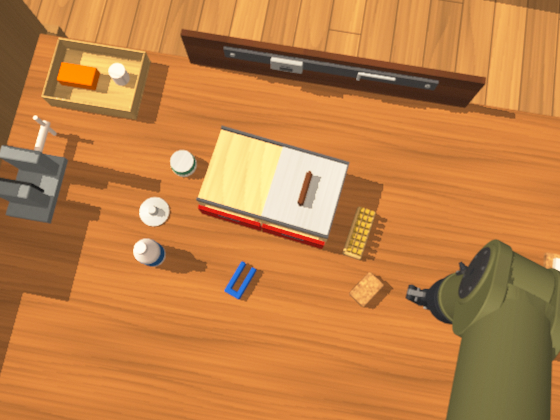

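The final picture shows both drawers flush at (230,218) and (293,235), the cover over the well with its bar at (305,188), and the loose things where they started. I'm handing the job in.

```bash
python3 -c "
from h import *
print(env.job_done())"
```

```text
the job is handed in; nothing more can be done
None
```

I pushed both drawers and the cover to their stops, saw no loose thing out of place in the final check, and handed the job in after about 13 s of robot time; no verdict came back.

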